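# Show the pump cover's machined face to the inspection camera

## Robot

A 6-joint arm with a two-finger parallel gripper is mounted at the origin on the work surface. World frame = base frame: x ahead of the robot, y to its left, z up, the work surface at z = 0. Lengths are in m, angles in rad, forces in N, time in s.
With the tool pointing down it reaches from about 0.3 to 1 m from the base axis. Payload 5.1 kg.
Tool frame: the origin (TCP) lies on the centre line of the jaws, within the pads' length; the fingertips stand 25 mm ahead of it and the grasp point (between the pads) lies 6 mm ahead of it (robot.nose_length is the z of the fingertips in the tool frame, in m); z points along the fingers, y is the line along which they close (so a half turn about z gives the same grasp; the last joint's range is limited). The gripper opens to 95 mm and grips with 3 to 60 N. Pads are 20 mm wide; open, the fingers measure 119 mm over their backs; the gripper's body (75 mm by 180 mm) begins 59 mm behind the grasp point.
Start: joints at [1.078, 0.124, 1.65, -0, 1.367, -0.083], TCP at [0.259, 0.596, 0.24] pointing down, gripper open.
Joint ranges: [-2.61, 2.61], [-1.02, 2.33], [0.03, 2.71], [-1.35, 4.49], [0.32, 2.68], [-2.91, 2.91]. Speed limits (rad/s): [2.57, 2.57, 3.14, 3.14, 3.14, 3.14].

## Interface

Orientations are given as [roll, pitch, yaw] about the fixed x, y, z axes, in that order (R = Rz(yaw) Ry(pitch) Rx(roll)).
In Python, from bench import robot gives the robot as it stands. The module is installed in compiled form; this text tells all that it offers.
- The arm moves only by the shell command python3 -m jog 'ROWS'. ROWS is JSON, a list that holds one entry, the list of rows, each a list of 5 numbers: the opening, from 0 (shut) to 1 (fully open), then the shift along the tool's x, y, z as a fraction of full scale, then the turn about the tool's z as a fraction of full scale. In form: [[[grip, x, y, z, roll], ...]]. A call has 1 to 8 rows; each row is the pose to reach, as a shift and turn from the pose commanded when the call began, along the tool's axes at that moment, turning the shorter way round; what a row does not reach only later rows make up. Full scale, the value 1, is 80 mm for a shift and pi rad for a turn. A row lasts 1/10 s, in which the tool goes at most 50 mm and 8.59 degrees, less where a joint would pass 70% of its speed; a pose out of reach is approached as far as the arm can. A call with a number of a shift or a turn outside -1 to 1 is refused whole. A call with a gripper value outside its range is refused whole. The fingers move at their own pace and stop on an object; the grip force is fixed at half the most. Time passes only in rows, so rows that repeat a pose let the fingers close. It gives the time, the measured TCP pose, the force, the opening and the grip force at its end, in the units of the state.
- robot.read_state(): the state, without advancing time (a new reading comes with each control period).
- robot.capture(name): name is "side" or "top" or "wrist"; returns a dict with "image" (420x560x3 uint8, red, green, blue), "mtx" (3x3 intrinsics, pixels), "rvec" (rotation vector, rad) and "tvec" (3), from world to camera coordinates, as OpenCV has them. Camera axes: x right, y down, z forward; pixel columns grow to the right and rows downward; lengths in m; the calibration is good to about 2 mm. A picture is of the moment at which its call begins. There is no depth.
- robot.hand_in(): hands the job in; it is judged then, once.
Trained networks look in a picture, given as the dict that the camera call returned (one of the last four; its "shot" number tells which), for a name from the list of things; names that differ only in an ending like _2 or _b are one class to them, and where a whole thing is asked for, a point or a joint stands for the part that bears it (a point fixed in the world has none). Each returns a list of dicts, best first, with "confidence" (0 to 1); they miss things now and then, are a little off and sometimes report something else, mostly with a low value. They report only what shows in the picture. A call takes as long as a camera call. They do not tell look-alikes from the thing itself.
- robot.spot_in(picture, label): "xy" ([column, row] as shares, 0 to 1, of the picture: columns of its width, rows of its height, amid what is visible of it).
- robot.masks_of(picture, label): "mask" (420x560 bool, what is visible of it) and "xy" ([column, row] as shares, 0 to 1, of the picture: columns of its width, rows of its height, amid what is visible of it).
The state is a dict: "t": time; "joint_positions": joint angles; "dq": joint speeds; "tau": joint torques, N m; "ee_pos": TCP position; "ee_rot": TCP orientation; "ft_force": force on the tool from outside, world axes, zero at the start; "torque": the same for the moment, N m; "finger_gap": finger opening in m; "finger_force": force on a finger pad.
Only numpy, scipy, OpenCV 4.12 (cv2) and the standard library are available. Lean on these libraries where they do the work, as an engineer would, in place of code of your own. Each camera call takes 0.05 s, during which the arm holds its last target. There are 200 camera calls.

## Task

Take the pump cover (the solid plate with the round boss on its back) out of its slot in the wooden rack, holding it by its two long side edges so that the gripper never touches the machined face, and present it to the inspection camera: machined face square to the lens, right way up (rounded corners on top), centred in the view, the face 100 mm from the front of the lens. Do not touch the camera or its stand, and leave the other parts in the rack and the caliper case where they are. Finish while still holding the cover there in the air, steady, for the picture.

Things in the scene. Friction and masses are not known exactly. Their poses are not given: they have to be found in the camera images.
- cover: the pump cover (loose, 0.12-0.23 kg), solid aluminium plate on edge in a rack slot. Origin: middle of its lower edge, mid-thickness; z up, y along its width, x out of the machined face. 56 wide, 80 high, cast plate 9 thick. Side edges y = +-28 are straight up to z = 64, then top corners of 16 radius; lower corners square. On the back (-x) a boss of 26 diameter stands 13 out at z = 40. Slides along the slot
- cover_face: the cover's machined face, a bright pad 50 wide, 74 high, 2 thick with two kidney-shaped ports, fixed on the cover's front, 3 mm in from its edges. Origin: centre of the outer surface, at x = 6.5, y = 0, z = 40 in the cover's frame; axes parallel to the cover's, x out of the face. The gripper must not touch it
- camera_focus (a point): fixed point in the air on the line of sight, 100 mm in front of the lens, 0.20 to 0.26 m above the table: the centre of the machined face belongs here. Its x points to the lens, 30 degrees above level; y is level; z leans 30 degrees off vertical, away from the camera. With the cover presented as asked, the cover's axes are parallel to these
- camera: inspection camera, fixed: black ring light of 70 diameter, 18 long, around the lens front, then 38 diameter lens barrel and finned 44 x 44 x 52 box, 124 long along its line of sight. Origin: centre of the lens front. It looks to its own -x and 30 degrees down; z is up. Its clamp sits on the stand's column 150 behind the origin (+x), at a height that varies
- camera_stand: the camera's stand, fixed: base plate 120 x 150 x 14 and an upright column of 18 diameter, 366 high. Origin: foot of the column on the table, z up; the base plate spans x = -80 to 40 and y = -75 to 75; the camera looks to the stand's -x.
- rack: wooden rack, fixed: block 180 (x) x 110 (y) x 40 high with three slots running along y right through it, at x = -55, 0 and 55, each 13 wide and 20 deep (slot floor 20 above the table). Origin: centre of its underside. The three parts stand in the slots in any order, their x axes parallel to the rack's x. Right of it (-y) stands a heavy cast oil pan, 86 high
- spacer: bystander in the rack (loose): rectangular frame plate 64 wide, 70 high, 10 thick with a large 40 x 40 window. Origin: middle of its lower edge, z up.
- link: bystander in the rack (loose): narrow link arm 34 wide, 85 high, 10 thick with a round eye at its top, whose hub stands 7 out on the back. Origin: middle of its lower edge, z up.
- caliper_case: bystander (loose): flat black caliper case, 235 (x) x 85 (y) x 25, lying on the table. Origin: centre of its underside.
Not all that is in view belongs to the job. Leave any pink look-alike of the cover alone.

How it is judged:
By the outcome, as a careful person would: the job done as asked, in the order asked, and still so for the second after the job is handed in, while the arm keeps its last pose, push and grip.
It also fails if it takes over 38 s, if anything falls off the work surface, if the arm or the gripper's body presses on something with over 40 N, if the wrist force passes 120 N, or if a joint passes its speed limit or range.

## Working session

There is one attempt and no reset: what is moved stays moved. The work goes in short steps, Python scripts to look and compute and a shell command to move; the robot and the scene stay as the last step left them, time stands still between calls to the robot, and variables do not carry over. Pictures are saved under pics/ and viewed, at most 10 in all, crops included, and the job is handed in when it is done.

```bash
mkdir -p pics; cat > h.py <<'E'
import numpy as np, cv2
from bench import robot
def cap(n,save=None):
    p=robot.capture(n)
    if save: cv2.imwrite('pics/'+save,p['image'][:,:,::-1])
    return p
def P(p):
    R=cv2.Rodrigues(np.array(p['rvec'],float))[0]; return R,np.array(p['tvec'],float).reshape(3),np.array(p['mtx'])
def ray(p,uv):
    R,t,K=P(p); d=R.T@np.linalg.solve(K,[uv[0],uv[1],1]); return -R.T@t,d/np.linalg.norm(d)
def onz(p,uv,z):
    o,d=ray(p,uv); return o+d*(z-o[2])/d[2]
def proj(p,X):
    R,t,K=P(p); return cv2.projectPoints(np.array(X,float).reshape(-1,3),np.array(p['rvec'],float),np.array(p['tvec'],float),K,None)[0].reshape(-1,2)
E
python3 - <<'E'
from h import *
ims=[]
for n in('side','top','wrist'):
    p=cap(n,n+'0.png'); R,t,K=P(p); print(n,'cam',(-R.T@t).round(3),'fwd',R[2].round(2),K[0,0])
    for l in('cover','cover_face','camera','camera_stand','rack','spacer','link','caliper_case'):
        print(l,[(round(m['confidence'],2),int(m['xy'][0]*560),int(m['xy'][1]*420),int(m['mask'].sum())) for m in robot.masks_of(p,l)][:3])
print(robot.read_state())
E
```

```text
side cam [ 0.41  -0.79   0.756] fwd [ 0.16  0.82 -0.56] 399.25851598954245
cover [(0.73, 267, 287, 308), (0.7, 259, 328, 408), (0.6, 267, 398, 382)]
cover_face [(0.62, 271, 398, 22)]
camera [(0.74, 296, 151, 1237), (0.43, 316, 222, 1704)]
camera_stand [(0.65, 315, 220, 1614), (0.31, 208, 193, 1174)]
rack [(0.73, 258, 345, 3253)]
spacer [(0.88, 237, 336, 347)]
link [(0.68, 285, 317, 289)]
caliper_case [(0.87, 207, 195, 1151)]
top cam [0.467 0.074 1.393] fwd [ 0.09  0.01 -1.  ] 425.49354323297086
cover [(0.72, 423, 244, 118), (0.69, 373, 243, 108), (0.63, 325, 226, 127)]
cover_face [(0.32, 369, 238, 1771)]
camera [(0.97, 236, 175, 1189)]
camera_stand [(0.82, 245, 167, 1186)]
rack [(0.56, 368, 234, 1634)]
spacer [(0.48, 371, 257, 106)]
link []
caliper_case [(0.73, 158, 266, 2022)]
wrist cam [0.191 0.626 0.386] fwd [ 0.24 -0.11 -0.96] 291.9319373255153
cover []
cover_face []
camera []
camera_stand []
rack []
spacer []
link []
caliper_case [(0.69, 231, 279, 4708)]
{'t': 1.35, 'joint_positions': array([ 1.07835687e+00,  1.23815920e-01,  1.65030350e+00,  2.00381160e-05,
        1.36750703e+00, -8.25971745e-02]), 'dq': array([-1.66089574e-03, -2.98001820e-03, -7.17653051e-05, -5.43554473e-04,
       -2.22806297e-03,  9.62008678e-04]), 'tau': array([ 1.08152701e-03, -4.17579067e+01, -3.60223031e+01,  7.76933413e-02,
        4.29644587e-02, -8.29274228e-06]), 'ee_pos': array([0.25901537, 0.59614792, 0.23964383]), 'ee_rot': array([-3.14156059e+00, -2.23467079e-05,  2.73174633e+00]), 'ft_force': array([-0.35443677, -0.54106118, -0.2224373 ]), 'torque': array([-0.05460313,  0.00716467, -0.01984819]), 'finger_force': 0.0, 'finger_gap': 0.09521440268683451}
```

View pics/side0.png

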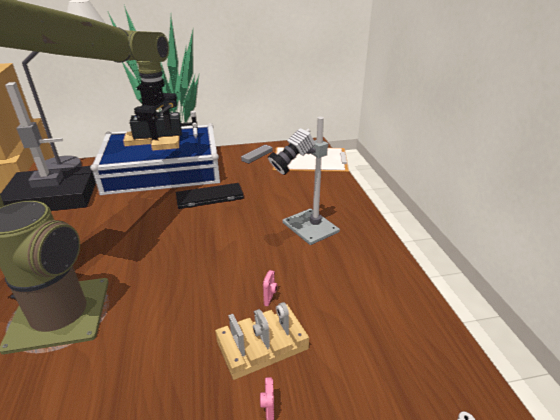

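View pics/top0.png

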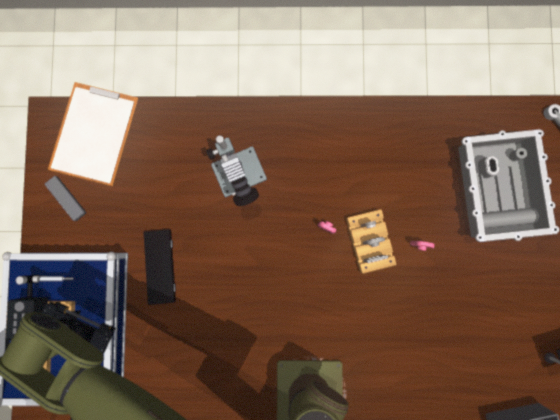

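```bash
python3 - <<'E'
from h import *
p=cap('top')
for l,z in(('rack',.04),('camera_stand',.014)):
    m=robot.masks_of(p,l)[0]['mask'].astype(np.uint8)
    c=max(cv2.findContours(m,0,2)[0],key=cv2.contourArea)
    b=cv2.boxPoints(cv2.minAreaRect(c)); print(l,[onz(p,q,z)[:2].round(3) for q in b])
s=robot.read_state(); w=cap('wrist');R,t,K=P(w)
from scipy.spatial.transform import Rotation as Ro
T=Ro.from_euler('xyz',s['ee_rot']).as_matrix()
print('tool',T.round(3)); print('cam in tool',T.T@(-R.T@t-s['ee_pos']), (T.T@R.T).round(2))
im=cv2.resize(p['image'][180:300,200:440],None,fx=3.3,fy=3.3,interpolation=2)[:,:,::-1]; 
q=cap('side');im2=cv2.resize(q['image'][260:420,200:340],None,fx=3.3,fy=3.3,interpolation=2)[:,:,::-1]
cv2.imwrite('pics/c1.png',im2)
E
```

```text
rack [array([ 0.555, -0.115]), array([ 0.585, -0.233]), array([ 0.407, -0.274]), array([ 0.377, -0.157])]
camera_stand [array([0.77 , 0.237]), array([0.794, 0.182]), array([0.683, 0.136]), array([0.66 , 0.191])]
tool [[-0.917  0.398  0.   ]
 [ 0.398  0.917  0.   ]
 [-0.     0.    -1.   ]]
cam in tool [ 0.07404764  0.0006638  -0.14607569] [[ 0.   -0.96 -0.27]
 [ 1.   -0.    0.  ]
 [-0.   -0.27  0.96]]
```

View pics/c1.png

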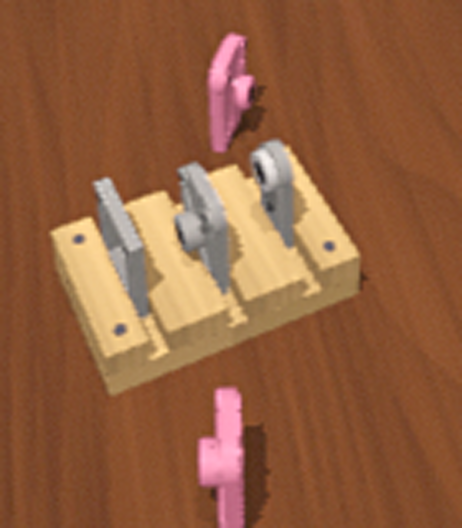

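```bash
python3 -m jog '[[[1,0,0,0,-0.206],[1,0,0,0,-0.206],[1,0,0,0,-0.206],[1,0,0,0,-0.206],[1,0,0,0,-0.206]]]'
python3 -m jog '[[[1,-0.12,-1,0,0],[1,-0.12,-1,0,0]]]'
python3 -m jog '[[[1,-0.12,-1,0,0],[1,-0.12,-1,0,0]]]'
python3 -m jog '[[[1,-0.12,-1,0,0],[1,-0.12,-1,0,0]]]'
python3 -m jog '[[[1,0,-1,0,0],[1,0,-1,0,0]]]'
python3 -m jog '[[[1,0,-1,0,0],[1,0,-1,0,0]]]'
python3 -m jog '[[[1,0,-1,0,0],[1,0,-1,0,0]]]'
python3 -m jog '[[[1,0,-1,0,0],[1,0,-1,0,0]]]'
python3 -m jog '[[[1,0,-1,0,0],[1,0,-1,0,0]]]'
python3 -m jog '[[[1,0,-1,0,0],[1,0,-1,0,0]]]'
python3 -m jog '[[[1,0,-1,0,0],[1,0,-1,0,0],[1,0,-1,0,0]]]'
python3 - <<'E'
from h import *
p=cap('wrist','w1.png')
for l in('cover','cover_face','rack','spacer','link'):
    print(l,[(round(m['confidence'],2),int(m['xy'][0]*560),int(m['xy'][1]*420),int(m['mask'].sum())) for m in robot.masks_of(p,l)][:3])
s=robot.read_state();print(s['t'],s['ee_pos'],s['ee_rot'],s['joint_positions'])
E
```

```text
t: 2.1
ee_pos: [0.259, 0.5962, 0.2397]
ee_rot: [-3.142, -0.0, -2.901]
ft_force: [0.1, -0.1, 0.2]
finger_gap: 0.0951
finger_force: 0.0
t: 2.3
ee_pos: [0.2874, 0.5193, 0.2391]
ee_rot: [-3.14, -0.0, -2.903]
ft_force: [-0.2, 0.0, 0.2]
finger_gap: 0.0951
finger_force: 0.0
t: 2.5
ee_pos: [0.3158, 0.443, 0.2396]
ee_rot: [-3.141, 0.0, -2.905]
ft_force: [-0.4, 1.1, 0.2]
finger_gap: 0.0951
finger_force: 0.0
t: 2.7
ee_pos: [0.3439, 0.3674, 0.2397]
ee_rot: [-3.141, 0.0, -2.905]
ft_force: [-0.1, -0.5, 0.7]
finger_gap: 0.095
finger_force: 0.0
t: 2.9
ee_pos: [0.3626, 0.2896, 0.2398]
ee_rot: [-3.141, 0.0, -2.905]
ft_force: [0.2, 0.1, 0.4]
finger_gap: 0.0953
finger_force: 0.0
t: 3.1
ee_pos: [0.3813, 0.2119, 0.2399]
ee_rot: [-3.141, 0.001, -2.905]
ft_force: [0.2, 0.6, 0.3]
finger_gap: 0.0948
finger_force: 0.0
t: 3.3
ee_pos: [0.4001, 0.1341, 0.24]
ee_rot: [-3.141, 0.001, -2.906]
ft_force: [0.7, -0.0, -0.5]
finger_gap: 0.095
finger_force: 0.0
t: 3.5
ee_pos: [0.4189, 0.0562, 0.2401]
ee_rot: [-3.141, 0.001, -2.906]
ft_force: [-0.5, -0.0, -0.3]
finger_gap: 0.0954
finger_force: 0.0
t: 3.7
ee_pos: [0.4377, -0.0217, 0.24]
ee_rot: [-3.141, 0.001, -2.906]
ft_force: [-0.4, -0.5, 0.8]
finger_gap: 0.0947
finger_force: 0.0
t: 3.9
ee_pos: [0.4566, -0.0996, 0.24]
ee_rot: [-3.141, 0.001, -2.906]
ft_force: [0.6, 2.1, -0.4]
finger_gap: 0.095
finger_force: 0.0
t: 4.2
ee_pos: [0.4754, -0.1777, 0.2397]
ee_rot: [-3.141, -0.0, -2.909]
ft_force: [0.4, 0.2, -0.1]
finger_gap: 0.0952
finger_force: 0.0
cover [(0.94, 255, 198, 1375), (0.76, 344, 237, 278), (0.66, 258, 247, 890)]
cover_face [(0.51, 266, 211, 14), (0.51, 352, 236, 32)]
rack [(0.96, 257, 179, 10659)]
spacer [(0.68, 262, 146, 835)]
link [(0.7, 258, 248, 937)]
4.5 [ 0.47500779 -0.1735502   0.23971823] [ 3.14159148e+00  2.18698709e-04 -2.90266233e+00] [-4.56557021e-01 -2.01795546e-01  1.96614443e+00  1.43725528e-04
  1.37707663e+00 -2.26631132e+00]
```

View pics/w1.png

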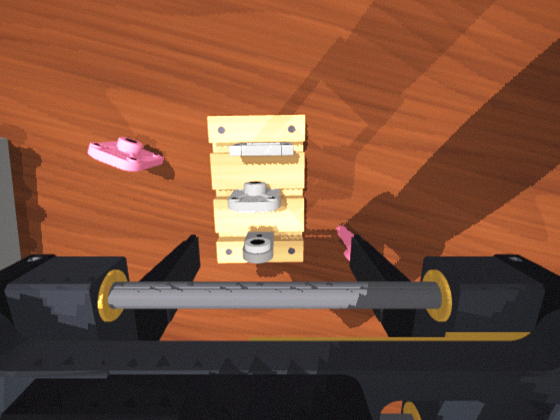

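```bash
cat > meas.py <<'E'
from h import *
p=cap('wrist')
m=robot.masks_of(p,'rack')[0]['mask'].astype(np.uint8)
c=max(cv2.findContours(cv2.morphologyEx(m,3,np.ones((15,15))),0,2)[0],key=cv2.contourArea)
r=cv2.minAreaRect(c);b=cv2.boxPoints(r);B=np.array([onz(p,q,.04)[:2] for q in b]);print('rack',B.round(4).tolist(),'c',B.mean(0).round(4))
e=[B[1]-B[0],B[2]-B[1]]
for v in e: print(np.linalg.norm(v).round(4),np.degrees(np.arctan2(v[1],v[0])).round(2))
for l in('cover','spacer','link'):
    m=robot.masks_of(p,l)[0];print(l,m['confidence'])
    ys,xs=np.nonzero(m['mask'])
    for f in(xs.argmin(),xs.argmax()):
        y=ys[xs==xs[f]].mean(); print(xs[f],y,onz(p,(xs[f],y),.084 if l=='cover' else .09)[:2].round(4))
s=robot.read_state();print(s['t'],s['ee_pos'],s['ee_rot'])
E
python3 meas.py
python3 - <<'E'
from h import *
p=cap('wrist');o=p['image'][100:270,190:320];cv2.imwrite('pics/w2.png',cv2.resize(o,None,fx=4,fy=3.5*1,interpolation=2)[:,:,::-1])
E
```

```text
rack [[0.407, -0.2715], [0.3811, -0.1653], [0.5559, -0.1182], [0.5855, -0.24]] c [ 0.4824 -0.1987]
0.1094 103.7
0.181 15.08
cover 0.9
223 200.0 [ 0.4877 -0.2265]
276 202.5 [ 0.477  -0.1711]
spacer 0.57
224 147.5 [ 0.4331 -0.2351]
290 148.0 [ 0.418  -0.1712]
link 0.75
238 252.0 [ 0.5398 -0.1986]
270 243.5 [ 0.5217 -0.1668]
4.75 [ 0.47513077 -0.1740988   0.239797  ] [-3.14137071e+00  2.59845784e-04 -2.90327187e+00]
```

View pics/w2.png

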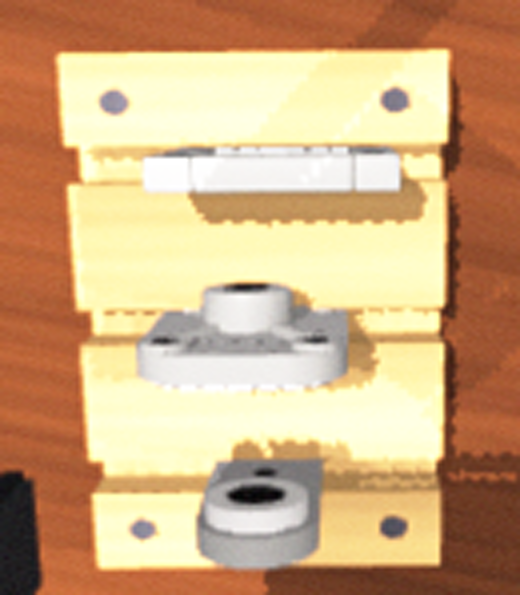

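```bash
python3 -m jog '[[[1,-0.016,-0.32,0.6,0],[1,-0.016,-0.32,0.6,0],[1,-0.016,-0.32,0.6,0],[1,-0.016,-0.32,0.6,0]]]'; python3 meas.py
```

```text
t: 5.2
ee_pos: [0.4828, -0.1991, 0.1929]
ee_rot: [-3.141, 0.001, -2.904]
ft_force: [-0.1, 0.1, 0.1]
finger_gap: 0.0952
finger_force: 0.0
rack [[0.408, -0.2716], [0.3812, -0.1661], [0.5535, -0.1123], [0.5851, -0.2357]] c [ 0.4819 -0.1964]
0.1089 104.23
0.1805 17.32
cover 0.75
363 238.0 [ 0.4876 -0.1129]
414 279.5 [ 0.5169 -0.0512]
spacer 0.74
248 151.0 [ 0.4343 -0.2335]
323 150.5 [ 0.4191 -0.1725]
link 0.96
261 264.64285714285717 [ 0.5335 -0.1996]
296 269.5 [ 0.5306 -0.1666]
5.45 [ 0.48289552 -0.19917841  0.19301152] [-3.14020211e+00  1.64838103e-03 -2.90382489e+00]
```

```bash
python3 -m jog '[[[1,0,0,0.8,0],[1,0,0,0.8,0],[1,0,0,0.8,0]]]'; python3 -m jog '[[[1,0,0,0.74,0],[1,0,0,0.74,0],[1,0,0,0.74,0],[1,0,0,0.74,0],[1,0,0,0.74,0]]]';  python3 -m jog '[[[0.65,0,0,0,0],[0.65,0,0,0,0],[0.65,0,0,0,0],[0,0,0,0,0],[0,0,0,0,0],[0,0,0,0,0],[0,0,0,0,0],[0,0,0,0,0]]]'
```

```text
t: 5.75
ee_pos: [0.4803, -0.198, 0.1248]
ee_rot: [3.137, -0.005, -2.904]
ft_force: [-0.2, -0.2, 0.2]
finger_gap: 0.0952
finger_force: 0.0
t: 6.25
ee_pos: [0.4838, -0.2, 0.0709]
ee_rot: [-3.139, 0.003, -2.904]
ft_force: [0.3, -0.2, -0.3]
finger_gap: 0.0949
finger_force: 0.0
t: 7.05
ee_pos: [0.4823, -0.1991, 0.0684]
ee_rot: [3.141, -0.0, -2.904]
ft_force: [-0.6, 0.6, 0.6]
finger_gap: 0.0557
finger_force: 30.0
```

```bash
python3 -m jog '[[[0,0,0,-0.06,0],[0,0,0,-0.12,0],[0,0,0,-0.165,0],[0,0,0,-0.165,0]]]'; python3 -m jog '[[[0,0.03,0,0,0],[0,0.06,0,0,0],[0,0.09,0,0,0],[0,0.12,0,0,0],[0,0.12,0,0,0]]]'; python3 - <<'E'
from h import *
p=cap('wrist','w3.png')
q=cap('side');cv2.imwrite('pics/s3.png',cv2.resize(q['image'][260:400,200:340],None,fx=4,fy=4,interpolation=2)[:,:,::-1])
E
```

```text
t: 7.45
ee_pos: [0.4824, -0.1994, 0.0822]
ee_rot: [-3.141, -0.0, -2.904]
ft_force: [-1.4, 0.1, -2.5]
finger_gap: 0.056
finger_force: 30.0
t: 7.95
ee_pos: [0.4756, -0.201, 0.0823]
ee_rot: [-3.14, 0.008, -2.905]
ft_force: [8.8, 3.6, -4.7]
finger_gap: 0.0559
finger_force: 30.0
```

View pics/s3.png

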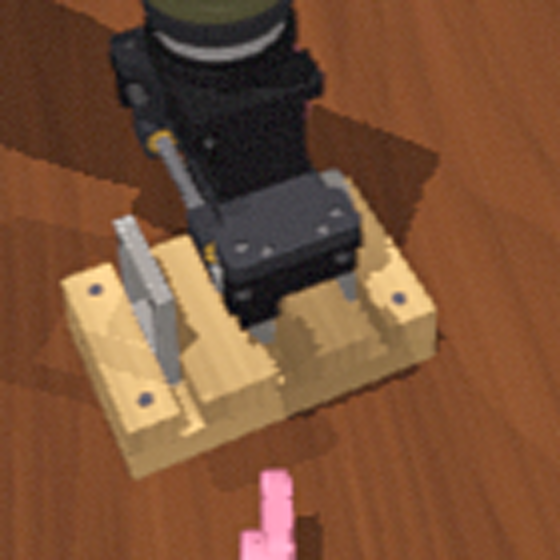

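```bash
python3 -m jog '[[[0,0.03,0,0,0],[0,0.06,0,0,0],[0,0.09,0,0,0],[0,0.12,0,0,0],[0,0.16,0,0,0],[0,0.16,0,0,0]]]'; python3 - <<'E'
from h import *
p=cap('wrist','w4.png')
E
```

```text
t: 8.65
ee_pos: [0.463, -0.2041, 0.0824]
ee_rot: [-3.14, 0.007, -2.905]
ft_force: [7.5, 3.0, -4.8]
finger_gap: 0.0558
finger_force: 30.0
```

View pics/w4.png

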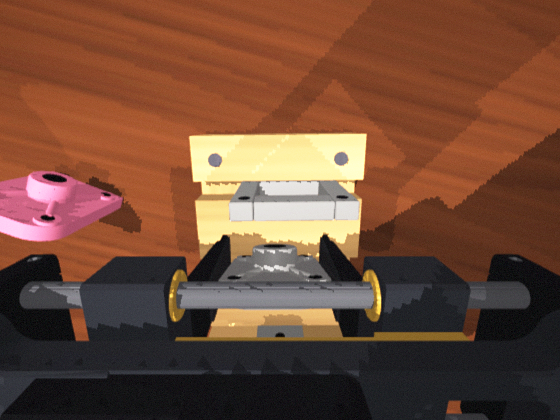

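```bash
python3 -m jog '[[[0,0,0,-0.15,0],[0,0,0,-0.4,0],[0,0,0,-0.7,0],[0,0,0,-0.9,0],[0,0,0,-1,0],[0,0,0,-1,0]]]'; python3 -m jog '[[[0,0,0,-0.2,0],[0,0,0,-0.4,0],[0,0,0,-0.5,0],[0,0,0,-0.5,0],[0,0,0,-0.5,0]]]'; python3 - <<'E'
from h import *
from scipy.spatial.transform import Rotation as Ro
p=cap('wrist','w5.png')
s=robot.read_state();T=Ro.from_euler('xyz',s['ee_rot']).as_matrix()
M=lambda X,th:np.array(s['ee_pos'])+T@(np.array([0,0,.006])+Ro.from_euler('y',np.radians(th)).apply(np.diag([-1,1,-1])@(np.array(X)-[0,0,.0424])))
for th in(0,20,25,30,35,40):
    # boss end centre, boss end top/left rims, top edge back middle, side straight tops back
    print(th,proj(p,[M(x,th) for x in([-.0175,0,.04],[-.0175,.013,.04],[-.0175,0,.053],[-.0045,0,.08],[-.0045,.028,.064],[-.0045,.028,0])]).round(0).tolist())
q=cap('side');u=proj(q,s['ee_pos'])[0].astype(int);print(u)
a=p['image'][190:330,190:370];b=q['image'][u[1]-50:u[1]+90,u[0]-80:u[0]+80]
cv2.imwrite('pics/w5.png',np.hstack([cv2.resize(a,(400,311),interpolation=2),cv2.resize(b,(355,311),interpolation=2)])[:,:,::-1])
print(s['ee_pos'],s['ee_rot'])
E
```

```text
t: 9.3
ee_pos: [0.4611, -0.2049, 0.1629]
ee_rot: [-3.14, 0.002, -2.904]
ft_force: [-0.5, 0.3, -2.9]
finger_gap: 0.0558
finger_force: 30.0
t: 9.8
ee_pos: [0.4605, -0.2044, 0.2013]
ee_rot: [3.141, -0.0, -2.904]
ft_force: [-0.0, 0.7, -1.9]
finger_gap: 0.0557
finger_force: 30.0
0 [[275.0, 232.0], [298.0, 232.0], [275.0, 240.0], [275.0, 290.0], [331.0, 273.0], [314.0, 230.0]]
20 [[275.0, 236.0], [298.0, 236.0], [275.0, 253.0], [275.0, 315.0], [330.0, 287.0], [316.0, 212.0]]
25 [[275.0, 238.0], [299.0, 238.0], [275.0, 256.0], [275.0, 320.0], [330.0, 290.0], [316.0, 208.0]]
30 [[275.0, 240.0], [299.0, 240.0], [275.0, 260.0], [275.0, 324.0], [330.0, 293.0], [317.0, 204.0]]
35 [[275.0, 242.0], [299.0, 242.0], [275.0, 263.0], [275.0, 327.0], [329.0, 295.0], [317.0, 201.0]]
40 [[275.0, 244.0], [299.0, 244.0], [275.0, 267.0], [275.0, 330.0], [329.0, 297.0], [318.0, 198.0]]
[249 283]
[ 0.4602408  -0.20428348  0.20087137] [ 3.14076827e+00 -8.95859971e-04 -2.90420757e+00]
```

View pics/w5.png

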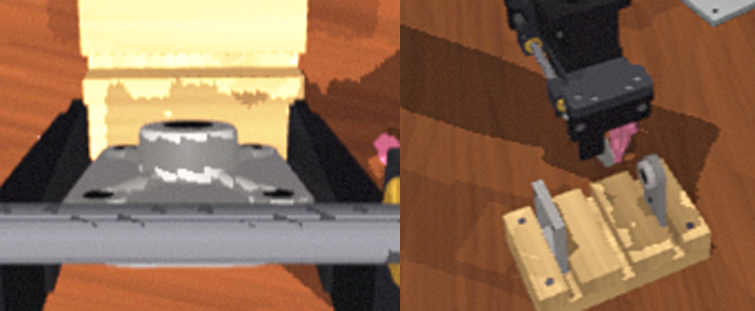

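```bash
cat > wf.py <<'E'
from h import *
from scipy.spatial.transform import Rotation as Ro
def setup():
    p=cap('wrist'); s=robot.read_state();T=Ro.from_euler('xyz',s['ee_rot']).as_matrix(); return p,s,T
def M(s,T,X,th,zg=.0424,x0=0,g=.006):
    return np.array(s['ee_pos'])+(T@(np.array([0,0,g])+Ro.from_euler('y',np.radians(-th)).apply((np.array(X)-[x0,0,zg])*[-1,1,-1])).T).T
a=np.linspace(0,2*np.pi,40)
def circ(x,z,r): return np.c_[0*a+x,r*np.cos(a),z+r*np.sin(a)]
b=np.linspace(0,np.pi/2,8)
half=np.c_[.012+.016*np.cos(b),.064+.016*np.sin(b)]
o=np.vstack([[.028,0],half,half[::-1]*[-1,1],[-.028,0],[.028,0]])
curves=[np.c_[0*o[:,0]+x,o] for x in(-.0045,.0045)]+[circ(-.0175,.04,.013),circ(-.0045,.04,.013)]
E
python3 - <<'E'
from wf import *
p,s,T=setup()
out=[]
for th in(-15,0,15,30):
    im=cv2.resize(p['image'][190:330,190:370],None,fx=2,fy=2,interpolation=2)[:,:,::-1].copy()
    for c,k in zip(curves,((0,255,0),(255,0,0),(0,0,255),(0,255,255))):
        u=(proj(p,M(s,T,c,th))-[190,190])*2
        cv2.polylines(im,[u.astype(np.int32)],False,k,1)
    cv2.putText(im,str(th),(5,20),0,.7,(255,255,255),2); out.append(im)
cv2.imwrite('pics/w6.png',np.vstack([np.hstack(out[:2]),np.hstack(out[2:])]))
E
```

```text
(no output)
```

View pics/w6.png

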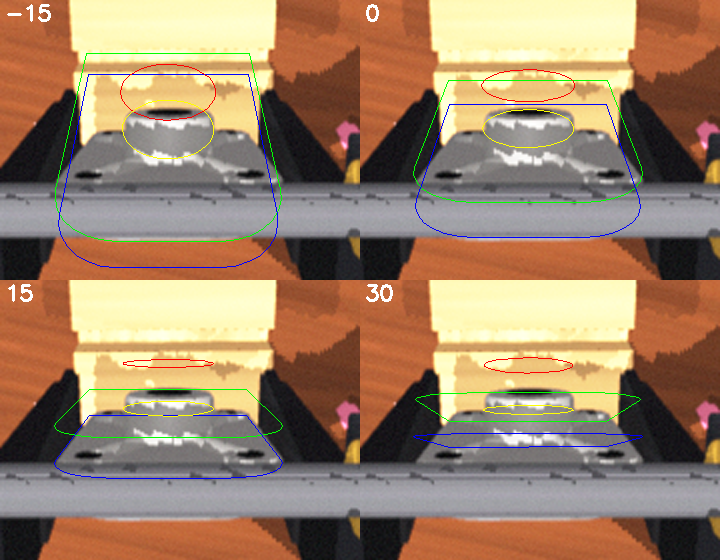

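```bash
cat > fit.py <<'E'
from wf import *
from scipy.optimize import minimize
plate=np.vstack([np.c_[0*o[:,0]+x,o] for x in(-.0045,.0045)])
pad=np.array([[.0065,y,z] for y in(-.025,.025) for z in(.003,.06)]+[[.0065,y,.077] for y in(-.012,.012)])
boss=np.vstack([circ(-.0175,.04,.013),circ(-.0045,.04,.013)])
def sil(p,s,T,q):
    im=np.zeros((420,560),np.uint8)
    for c in(np.vstack([plate,pad]),boss):
        u=proj(p,M(s,T,c,q[0],q[2],q[1]))
        cv2.fillConvexPoly(im,np.round(cv2.convexHull((u*16).astype(np.float32))).astype(np.int32),1,shift=4)
    return im.astype(bool)
def fit(p,s,T,m,valid,x0s=np.arange(-15,16,2.5),ths=range(-30,61,5),zs=(.030,.036,.042,.048)):
    best=[]
    f=lambda q:(lambda S:(-((S&m&valid).sum()/((S|m)&valid).sum())))(sil(p,s,T,q))
    for th in ths:
        for x in x0s:
            for z in zs: best.append((f((th,x/1e3,z)),th,x/1e3,z))
    best.sort(); res=[]
    for b in best[:6]:
        r=minimize(f,b[1:],method='Nelder-Mead',options=dict(initial_simplex=[b[1:],(b[1]+4,b[2],b[3]),(b[1],b[2]+.003,b[3]),(b[1],b[2],b[3]+.004)],maxiter=120)); res.append((r.fun.round(4),r.x.round(4).tolist()))
    return sorted(res)
E
python3 - <<'E'
from fit import *
p,s,T=setup()
ms=robot.masks_of(p,'cover')
for m in ms[:4]: 
    ys,xs=np.nonzero(m['mask']); print(m['confidence'],m['xy'],xs.min(),xs.max(),ys.min(),ys.max(),len(ys))
m=max((m for m in ms if 200<m['xy'][0]*560<340),key=lambda m:m['confidence'])['mask']
for r in range(236,320,4):
    w=np.nonzero(m[r])[0]; print(r,(w.min(),w.max(),len(w)) if len(w) else '-')
valid=np.zeros_like(m); valid[180:280]=1; np.save('m0.npy',m)
for r in fit(p,s,T,m,valid): print(r)
E
```

```text
0.98 [0.4938, 0.6331] 219 330 244 310 3094
0.61 [0.2346, 0.419] 90 170 158 197 2124
0.58 [0.6457, 0.606] 358 369 250 262 97
236 -
240 -
244 (np.int64(256), np.int64(288), 33)
248 (np.int64(252), np.int64(295), 44)
252 (np.int64(252), np.int64(296), 45)
256 (np.int64(237), np.int64(313), 77)
260 (np.int64(232), np.int64(316), 85)
264 (np.int64(230), np.int64(319), 90)
268 (np.int64(227), np.int64(323), 97)
272 (np.int64(224), np.int64(326), 103)
276 (np.int64(221), np.int64(329), 109)
280 (np.int64(220), np.int64(330), 111)
284 -
288 -
292 -
296 -
300 -
304 -
308 (np.int64(243), np.int64(299), 52)
312 -
316 -
(np.float64(-0.9798), [13.0003, -0.0091, 0.0435])
(np.float64(-0.9773), [13.2122, -0.0093, 0.0453])
(np.float64(-0.9742), [13.2681, -0.0097, 0.0479])
(np.float64(-0.9718), [14.2098, -0.0089, 0.0475])
(np.float64(-0.97), [11.6962, -0.0088, 0.0399])
(np.float64(-0.9696), [14.3613, -0.0091, 0.0451])
```

```bash
python3 -m jog '[[[0,-0.05,0,0.2,0],[0,-0.05,0,0.45,0],[0,-0.05,0,0.65,0],[0,-0.05,0,0.65,0]]]'; python3 -m jog '[[[0,0,0,0.25,0],[0,0,0,0.5,0],[0,0,0,0.65,0],[0,0,0,0.65,0],[0,0,0,0.65,0]]]'; python3 -m jog '[[[0,0,0,0.08,0],[0,0,0,0.15,0],[0,0,0,0.2,0],[0,0,0,0.2,0]]]'
```

```text
t: 10.45
ee_pos: [0.4627, -0.2025, 0.1465]
ee_rot: [3.137, -0.004, -2.904]
ft_force: [-0.6, 0.9, -2.1]
finger_gap: 0.0559
finger_force: 30.0
t: 10.95
ee_pos: [0.4649, -0.2038, 0.0984]
ee_rot: [-3.141, 0.001, -2.904]
ft_force: [0.7, 0.6, -1.9]
finger_gap: 0.056
finger_force: 30.0
t: 11.35
ee_pos: [0.464, -0.2033, 0.0809]
ee_rot: [3.141, -0.001, -2.904]
ft_force: [0.3, -0.4, -2.2]
finger_gap: 0.0559
finger_force: 30.0
```

```bash
python3 -m jog '[[[0,0,0,0.05,0],[0,0,0,0.05,0]]]'; python3 -m jog '[[[0,-0.04,0,0,0],[0,-0.08,0,0,0],[0,-0.12,0,0,0],[0,-0.16,0,0,0],[0,-0.2,0,0,0],[0,-0.23,0,0,0],[0,-0.23,0,0,0]]]'; python3 - <<'E'
from fit import *
p,s,T=setup()
ms=robot.masks_of(p,'cover')
m=max((m for m in ms if 200<m['xy'][0]*560<340),key=lambda m:m['confidence'])['mask']
valid=np.zeros_like(m); valid[180:280]=1
for r in fit(p,s,T,m,valid,ths=range(-15,30,5))[:3]: print(r)
E
```

```text
t: 11.55
ee_pos: [0.4647, -0.2036, 0.0775]
ee_rot: [-3.141, 0.001, -2.904]
ft_force: [-0.3, 0.6, -1.4]
finger_gap: 0.0561
finger_force: 30.0
t: 12.25
ee_pos: [0.4797, -0.1997, 0.0774]
ee_rot: [3.14, -0.008, -2.903]
ft_force: [-10.1, -3.0, 4.5]
finger_gap: 0.0559
finger_force: 30.0
(np.float64(-0.981), [4.264, -0.002, 0.0418])
(np.float64(-0.9807), [4.2234, -0.0021, 0.0421])
(np.float64(-0.9805), [4.3394, -0.0023, 0.0428])
```

```bash
python3 -m jog '[[[0,0,0,0.06,0],[0,0,0,0.11,0],[0,0,0,0.11,0]]]'; python3 -m jog '[[[0.7,0,0,0,0],[0.7,0,0,0,0],[0.7,0,0,0,0]]]'; python3 -m jog '[[[0.8,-0.01,0,-0.15,0],[0.8,-0.01,0,-0.28,0],[0.8,-0.01,0,-0.28,0],[0.8,-0.01,0,-0.28,0]]]'; python3 - <<'E'
from fit import *
p,s,T=setup();print(s['ee_pos'])
ms=robot.masks_of(p,'cover')
m=max((m for m in ms if 200<m['xy'][0]*560<340),key=lambda m:m['confidence'])['mask']
valid=np.zeros_like(m); valid[180:280]=1
for r in fit(p,s,T,m,valid,ths=range(-15,30,5),zs=(.055,.065,.07))[:3]: print(r)
E
```

```text
t: 12.65
ee_pos: [0.48, -0.1997, 0.0686]
ee_rot: [3.141, -0.007, -2.903]
ft_force: [-8.6, -2.4, 2.9]
finger_gap: 0.0557
finger_force: 30.0
t: 12.95
ee_pos: [0.483, -0.1994, 0.0694]
ee_rot: [-3.141, 0.001, -2.904]
ft_force: [0.5, -0.1, 0.3]
finger_gap: 0.0661
finger_force: 0.0
t: 13.35
ee_pos: [0.4837, -0.1993, 0.0923]
ee_rot: [-3.14, 0.001, -2.904]
ft_force: [-0.4, 0.8, 0.5]
finger_gap: 0.0761
finger_force: 0.0
[ 0.48329861 -0.19905878  0.0916303 ]
(np.float64(-0.9692), [3.5488, 0.0014, 0.0656])
(np.float64(-0.969), [3.5088, 0.0014, 0.0656])
(np.float64(-0.9675), [3.3955, 0.0012, 0.0657])
```

```bash
python3 -m jog '[[[0,0,0,0,0],[0,0,0,0,0],[0,0,0,0,0],[0,0,0,0,0]]]'; python3 -m jog '[[[0,0,0,-0.06,0],[0,0,0,-0.12,0],[0,0,0,-0.185,0],[0,0,0,-0.185,0]]]'; python3 -m jog '[[[0,0.06,0,0,0],[0,0.12,0,0,0],[0,0.18,0,0,0],[0,0.24,0,0,0],[0,0.3,0,0,0],[0,0.36,0,0,0],[0,0.41,0,0,0],[0,0.41,0,0,0]]]'; python3 -m jog '[[[0,0,0,-0.15,0],[0,0,0,-0.4,0],[0,0,0,-0.7,0],[0,0,0,-0.9,0],[0,0,0,-1,0],[0,0,0,-1,0],[0,0,0,-1,0]]]'; cat > m.py <<'E'
from fit import *
p,s,T=setup();print(s['t'],s['ee_pos'],s['ee_rot'])
ms=robot.masks_of(p,'cover')
m=max((m for m in ms if 200<m['xy'][0]*560<340),key=lambda m:m['confidence'])['mask']
ys,xs=np.nonzero(m);print(xs.min(),xs.max(),ys.min(),ys.max())
valid=np.zeros_like(m); valid[180:280]=1
for r in fit(p,s,T,m,valid,ths=range(-10,50,5),zs=(.055,.065,.07))[:3]: print(r)
E
python3 m.py
```

```text
t: 13.85
ee_pos: [0.483, -0.199, 0.091]
ee_rot: [3.141, -0.0, -2.904]
ft_force: [0.0, -0.3, -1.2]
finger_gap: 0.0557
finger_force: 30.0
t: 14.25
ee_pos: [0.4832, -0.1993, 0.107]
ee_rot: [-3.141, 0.0, -2.904]
ft_force: [-1.6, 0.3, -0.5]
finger_gap: 0.0558
finger_force: 30.0
t: 15.05
ee_pos: [0.4504, -0.2069, 0.1063]
ee_rot: [3.141, -0.001, -2.904]
ft_force: [1.2, 0.7, 1.2]
finger_gap: 0.0553
finger_force: 30.0
t: 15.75
ee_pos: [0.4506, -0.2065, 0.1852]
ee_rot: [3.141, -0.002, -2.904]
ft_force: [0.1, -0.3, -1.2]
finger_gap: 0.0559
finger_force: 30.0
15.8 [ 0.45040958 -0.20636524  0.18474677] [ 3.13995219e+00 -2.19321515e-03 -2.90420185e+00]
226 323 234 274
(np.float64(-0.9424), [29.2201, 0.0017, 0.071])
(np.float64(-0.9335), [29.0939, 0.0015, 0.0663])
(np.float64(-0.9326), [29.3732, 0.0019, 0.074])
```

```bash
cat > cam.py <<'E'
from h import *
from scipy.optimize import minimize
a=np.linspace(0,2*np.pi,33)[:-1]
def model(q):
    x,y,z,psi=q; c,s_=np.cos(psi),np.sin(psi); k=np.pi/6
    b=np.array([np.cos(k)*c,np.cos(k)*s_,np.sin(k)]); v=np.array([-s_,c,0]); w=np.cross(b,v); O=np.array([x,y,z])
    cyl=lambda r,l0,l1:np.vstack([O+l*b+r*(np.outer(np.cos(a),v)+np.outer(np.sin(a),w)) for l in(l0,l1)])
    box=np.array([O+l*b+i*.022*v+j*.022*w for l in(.072,.124) for i in(-1,1) for j in(-1,1)])
    return [cyl(.035,0,.018),cyl(.019,.018,.072),box],O,b
def sil(p,q):
    im=np.zeros((420,560),np.uint8)
    for c in model(q)[0]: cv2.fillConvexPoly(im,np.round(cv2.convexHull((proj(p,c)*16).astype(np.float32))).astype(np.int32),1,shift=4)
    return im.astype(bool)
D=[]
for n in('side','top'):
    p=cap(n); ms=robot.masks_of(p,'camera'); m=ms[0]; print(n,[(round(k['confidence'],2),int(k['mask'].sum())) for k in ms]); D.append((p,m['mask']))
f=lambda q:-sum((sil(p,q)&m).sum()/(sil(p,q)|m).sum() for p,m in D)
res=[]
for psi in(.1,.3,.45,.6):
  for z in(.25,.29,.33):
    # start from the intersection of top ray with z
    ys,xs=np.nonzero(D[1][1]); c=onz(D[1][0],(xs.mean(),ys.mean()),z+.03)
    q0=np.array([c[0]-.05*np.cos(psi),c[1]-.05*np.sin(psi),z,psi])
    r=minimize(f,q0,method='Nelder-Mead',options=dict(initial_simplex=np.vstack([q0]+[q0+np.eye(4)[i]*(.02,.02,.02,.1)[i] for i in range(4)]),maxiter=300)); res.append((r.fun,r.x))
res.sort(key=lambda r:r[0])
for r in res[:3]: print(round(r[0],4),r[1].round(4))
q=res[0][1]; _,O,b=model(q); F=O-.1*b
print('lens',O.round(4),'focus',F.round(4),'yaw',q[3],'column',(O+[.15*np.cos(q[3]),.15*np.sin(q[3]),0]).round(4),[((sil(p,q)&m).sum()/(sil(p,q)|m).sum()).round(3) for p,m in D])
col=O+[.15*np.cos(q[3]),.15*np.sin(q[3]),0]
for p,m in D: print('column foot/top px',proj(p,[[col[0],col[1],0],[col[0],col[1],.366]]).round(0).tolist())
out=D[0][0]['image'][:,:,::-1].copy()
out=[]
for p,m in D:
    im=p['image'][:,:,::-1].copy()
    for c in model(q)[0]: cv2.polylines(im,[cv2.convexHull(np.round(proj(p,c)).astype(np.int32))],True,(0,0,255),1)
    u=proj(p,[O])[0].astype(int);out.append(cv2.resize(im[u[1]-60:u[1]+80,u[0]-60:u[0]+70],None,fx=3,fy=3))
cv2.imwrite('pics/cam.png',np.hstack(out))
E
python3 cam.py
```

```text
side [(0.82, 1119)]
top [(0.83, 1324)]
-1.4604 [0.5916 0.1817 0.2589 0.3692]
-1.4601 [0.5914 0.1802 0.2609 0.3855]
-1.4583 [0.5912 0.1819 0.2602 0.3593]
lens [0.5916 0.1817 0.2589] focus [0.5109 0.1505 0.2089] yaw 0.369173577911668 column [0.7315 0.2358 0.2589] [np.float64(0.745), np.float64(0.716)]
column foot/top px [[317.0, 225.0], [322.0, 117.0]]
column foot/top px [[237.0, 165.0], [220.0, 137.0]]
```

```bash
cat >> cam.py <<'E'
print('--- second, without clamp')
V=[]
for p,m in D:
    iv=np.zeros((420,560),np.uint8)
    g=np.array([[i,j,k] for i in(-1,1) for j in(-1,1) for k in(-1,1)])
    pts=np.vstack([col+g*.025,O+.118*b+g*.012,col*[1,1,0]+[0,0,O[2]+.06]+g*.02])
    cv2.fillConvexPoly(iv,cv2.convexHull(np.round(proj(p,pts)).astype(np.int32)),1)
    c2=np.vstack([col*[1,1,0]+g*[.014,.014,0],col*[1,1,0]+[0,0,.37]+g*[.014,.014,0]])
    cv2.fillConvexPoly(iv,cv2.convexHull(np.round(proj(p,c2)).astype(np.int32)),1)
    V.append(iv==0)
def f2(q): return -sum((lambda S:(S&m&v).sum()/((S|m)&v).sum())(sil(p,q)) for (p,m),v in zip(D,V))
R2=[]
for dp in(-.1,0,.1):
    q0=q+[0,0,0,dp]
    r=minimize(f2,q0,method='Nelder-Mead',options=dict(initial_simplex=np.vstack([q0]+[q0+np.eye(4)[i]*(.01,.01,.01,.08)[i] for i in range(4)]),maxiter=300));R2.append(r); print(round(r.fun,4),r.x.round(4))
q=min(R2,key=lambda r:r.fun).x;_,O,b=model(q);F=O-.1*b
print('lens',O.round(4),'focus',F.round(4),'yaw',q[3])
for (p,m),v in zip(D,V):
    S=sil(p,q); print((S&m&v).sum(),(S&~m&v).sum(),(m&~S&v).sum())
out=[]
for (p,m),v in zip(D,V):
    im=p['image'][:,:,::-1].copy(); u=proj(p,[O])[0].astype(int);sl=(slice(u[1]-60,u[1]+40),slice(u[0]-45,u[0]+55))
    k=im.copy();k[m]=(0,255,0);k[~v]=k[~v]//2
    im=cv2.resize(im[sl],None,fx=4,fy=4,interpolation=2)
    for c in model(q)[0]: cv2.polylines(im,[cv2.convexHull(np.round((proj(p,c)-u+[45,60])*4).astype(np.int32))],True,(0,0,255),1)
    out.append(im)
cv2.imwrite('pics/cam.png',np.hstack(out))
E
python3 cam.py
```

```text
side [(0.59, 1210)]
top [(0.89, 1274)]
-1.4917 [0.592  0.1797 0.2603 0.4048]
-1.4907 [0.592  0.1796 0.2601 0.4048]
-1.4885 [0.5922 0.1792 0.2603 0.4092]
lens [0.592  0.1797 0.2603] focus [0.5124 0.1455 0.2103] yaw 0.40483889417056185 column [0.7299 0.2387 0.2603] [np.float64(0.735), np.float64(0.756)]
column foot/top px [[316.0, 225.0], [322.0, 117.0]]
column foot/top px [[236.0, 166.0], [219.0, 138.0]]
--- second, without clamp
-1.7555 [0.5904 0.1795 0.2612 0.391 ]
-1.7591 [0.5918 0.1795 0.2614 0.4075]
-1.751 [0.5918 0.1788 0.2617 0.4151]
lens [0.5918 0.1795 0.2614] focus [0.5123 0.1452 0.2114] yaw 0.40745249437938263
737 63 28
743 40 72
```

View pics/cam.png

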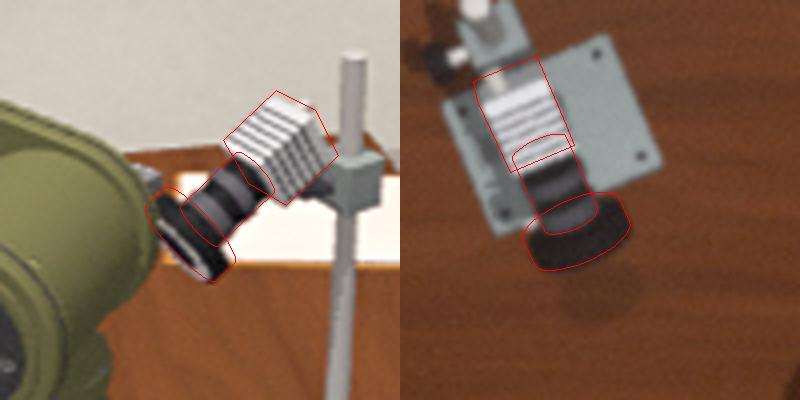

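```bash
python3 -m jog '[[[0,0,0,-0.15,0],[0,0,0,-0.35,0.04],[0,0,0,-0.5,0.08],[0,0,0,-0.5,0.12],[0,0,0,-0.5,0.16],[0,0,0,-0.5,0.2],[0,0,0,-0.5,0.24],[0,0,0,-0.5,0.28]]]' | head -3;  python3 -m jog '[[[0,0,0,0,0.04],[0,0,0,0,0.08],[0,0,0,0,0.12],[0,0,0,0,0.16],[0,0,0,0,0.2],[0,0,0,0,0.24],[0,0,0,0,0.28],[0,0,0,0,0.3]]]'
python3 -m jog '[[[0,0,0,0,0],[0,0,0,0,0]]]' | head -1
cat > two.py <<'E'
from fit import *
D=[]
for n in('wrist','side'):
    p=cap(n); s=robot.read_state(); T=Ro.from_euler('xyz',s['ee_rot']).as_matrix(); c=proj(p,M(s,T,[0,0,.04],29,.068,.002))
    for l in('cover','cover_face'):
        ms=robot.masks_of(p,l); ok=[m for m in ms if np.hypot(*(np.array(m['xy'])*[560,420]-c[0]))<30]
        if ok:
            m=max(ok,key=lambda m:m['confidence']); ys,xs=np.nonzero(m['mask']); print(n,l,round(m['confidence'],2),xs.min(),xs.max(),ys.min(),ys.max(),xs.mean().round(2),ys.mean().round(2),len(xs))
            if l=='cover': D.append((n,p,s,T,m['mask']))
    print(n,'pred',c, 'face ctr',proj(p,M(s,T,[.0065,0,.04],29.2,.071,.0017)),proj(p,M(s,T,[.0065,0,.04],29.2,.0663,.0015)))
print(s['t'],s['ee_pos'],s['ee_rot'])
def f(q,w=(1,1)):
    t=0
    for (n,p,s,T,m),k in zip(D,w):
        v=np.zeros_like(m); v[180:280 if n=='wrist' else 420]=1
        if n=='side': v[:]=1
        S=sil(p,s,T,q); t-=k*(S&m&v).sum()/((S|m)&v).sum()
    return t
for w in((1,1),(1,0),(0,1)):
    R=[]
    for q0 in([28,.0015,.066],[30,.0015,.07],[32,.003,.067]):
        q0=np.array(q0); R.append(minimize(f,q0,args=(w,),method='Nelder-Mead',options=dict(initial_simplex=np.vstack([q0,q0+[5,0,0],q0+[0,.004,0],q0+[0,0,.005]]),maxiter=150)))
    r=min(R,key=lambda r:r.fun); print(w,round(r.fun,4),r.x.round(4))
E
python3 two.py
```

```text
t: 17.05
ee_pos: [0.4515, -0.2069, 0.2273]
ee_rot: [3.141, 0.001, 2.494]
t: 17.85
ee_pos: [0.4516, -0.2069, 0.2273]
ee_rot: [3.14, 0.001, 1.553]
ft_force: [1.1, -0.3, -2.5]
finger_gap: 0.056
finger_force: 30.0
t: 18.05
wrist cover 0.97 226 323 234 273 274.33 257.25 2889
wrist cover_face 0.76 233 317 269 273 276.93 271.03 392
wrist pred [[272.79583907 263.91782984]] face ctr [[272.80232894 274.62006604]] [[272.76352204 274.79266669]]
side cover 0.71 230 260 269 312 245.31 290.43 1143
side cover_face 0.75 232 260 272 310 245.78 291.45 943
side pred [[245.73846113 291.64783111]] face ctr [[246.14908021 294.07297792]] [[245.90655536 291.74753818]]
18.25 [ 0.45128823 -0.20674795  0.22621702] [3.14149293e+00 4.40456316e-05 1.55735961e+00]
(1, 1) -1.8425 [2.9086e+01 3.3000e-03 6.6200e-02]
(1, 0) -0.918 [2.96272e+01 3.80000e-03 7.23000e-02]
(0, 1) -0.9628 [2.44309e+01 8.50000e-03 6.82000e-02]
```

```bash
python3 -m jog '[[[0,0,0,0,-0.04],[0,0,0,0,-0.08],[0,0,0,0,-0.12],[0,0,0,0,-0.16],[0,0,0,0,-0.2],[0,0,0,0,-0.24],[0,0,0,0,-0.28],[0,0,0,0,-0.32]]]' | head -3;  python3 -m jog '[[[0,0,0,0,-0.04],[0,0,0,0,-0.08],[0,0,0,0,-0.12],[0,0,0,0,-0.16],[0,0,0,0,-0.2],[0,0,0,0,-0.24],[0,0,0,0,-0.28],[0,0,0,0,-0.312]]]'
python3 -m jog '[[[0,-0.05,0.12,0,0],[0,-0.13,0.34,-0.01,0],[0,-0.24,0.62,-0.02,0],[0,-0.367,0.94,-0.04,0]]]' |head -3
python3 -m jog '[[[0,-0.12,0.31,-0.01,0],[0,-0.24,0.62,-0.02,0],[0,-0.367,0.94,-0.04,0]]]' |head -3
python3 -m jog '[[[0,-0.12,0.31,-0.01,0],[0,-0.24,0.62,-0.02,0],[0,-0.367,0.94,-0.04,0]]]' |head -3
python3 -m jog '[[[0,-0.12,0.31,-0.01,0],[0,-0.22,0.56,-0.02,0],[0,-0.31,0.8,-0.03,0],[0,-0.367,0.94,-0.04,0],[0,-0.367,0.94,-0.04,0],[0,-0.367,0.94,-0.04,0]]]'
```

```text
t: 19.15
ee_pos: [0.4512, -0.2067, 0.226]
ee_rot: [-3.142, -0.0, 2.568]
t: 19.95
ee_pos: [0.4512, -0.2067, 0.226]
ee_rot: [3.141, -0.0, -2.736]
ft_force: [-0.3, 0.4, -2.1]
finger_gap: 0.0559
finger_force: 30.0
t: 20.35
ee_pos: [0.4486, -0.1249, 0.2291]
ee_rot: [3.141, -0.0, -2.744]
t: 20.65
ee_pos: [0.4462, -0.0437, 0.2324]
ee_rot: [3.141, 0.0, -2.743]
t: 20.95
ee_pos: [0.4438, 0.037, 0.2356]
ee_rot: [3.141, 0.0, -2.743]
t: 21.55
ee_pos: [0.4419, 0.1159, 0.2388]
ee_rot: [-3.141, -0.0, -2.741]
ft_force: [1.1, -0.5, -2.1]
finger_gap: 0.0553
finger_force: 30.0
```

```bash
python3 -m jog '[[[0,-0.1,0,0,0],[0,-0.25,0,0,0],[0,-0.42,0,0,0],[0,-0.58,0,0.005,0],[0,-0.69,0,0.008,0],[0,-0.75,0,0.008,0],[0,-0.75,0,0.008,0],[0,-0.75,0,0.008,0]]]'; python3 two.py; sed -i 's/^D=\[\]$/D=[]; BAR=1/' cam.py; python3 cam.py | tail -7
```

```text
t: 22.35
ee_pos: [0.4972, 0.1393, 0.2381]
ee_rot: [3.142, -0.001, -2.741]
ft_force: [-0.1, 0.4, -3.0]
finger_gap: 0.0553
finger_force: 30.0
wrist cover 0.61 226 323 233 274 274.48 257.14 3009
wrist cover_face 0.88 233 317 269 273 280.13 271.02 357
wrist pred [[274.52743838 261.81711357]] face ctr [[274.52665815 272.56217706]] [[274.53497123 272.68916665]]
side cover 0.45 238 261 179 205 248.65 192.44 181
side pred [[249.50442262 191.66880437]] face ctr [[251.86467225 190.63135469]] [[251.11975986 189.51831192]]
22.55 [0.49703196 0.13938016 0.2382838 ] [-3.14156867e+00  1.24974007e-04 -2.74089006e+00]
(1, 1) -1.5664 [2.90995e+01 2.20000e-03 6.57000e-02]
(1, 0) -0.9527 [2.92361e+01 1.90000e-03 6.76000e-02]
(0, 1) -0.6364 [2.97299e+01 3.90000e-03 6.49000e-02]
--- second, without clamp
-1.7645 [0.5906 0.1801 0.2607 0.3695]
-1.7688 [0.5915 0.1793 0.2612 0.3787]
-1.7702 [0.5914 0.1785 0.2618 0.3953]
lens [0.5914 0.1785 0.2618] focus [0.5115 0.1451 0.2118] yaw 0.39527006825709754
746 59 13
763 32 94
```

```bash
python3 -m jog '[[[0,0,0,0,0],[0,0,0,0,0],[0,0,0,0,0],[0,0,0,0,0]]]'; python3 -c "
from bench import robot
print(robot.hand_in())"
```

```text
t: 23.25
ee_pos: [0.4973, 0.1395, 0.2382]
ee_rot: [3.142, -0.0, -2.741]
ft_force: [-0.0, -0.8, -1.2]
finger_gap: 0.0559
finger_force: 30.0
the job is handed in; nothing more can be done
None
```

I handed the job in at 23.3 s with the cover still held steady by its side edges at the camera focus. By my image fits, the face is tilted about 29° (30° wanted) and its centre is within a few mm of the focus. The hand-in returned no verdict. It took one regrip in the slot, because the first attempt to tilt the cover slid it in the fingers.

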